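# Hook the brass latch under the T-stud of the clamping base

### The job

Fit the brass latch onto the blue clamping base: tilt its oblong eye past the long head of the stud, then lay it down level, flat on the base, with the stud's stem inside the eye so that the head keeps it from lifting off, and let go. Leave the steel latch with the small round eye where it lies.

Things in the scene. Friction and masses are not known exactly. Their poses are not given: they have to be found in the camera images.
- brass_latch: Loose brass latch lying flat, 129 mm long, 0.15 kg: an oblong link of 8 mm round bar (eye 54 x 34 mm inside, round ends) and a flat tail (26 wide, 8 thick) with a black grip block. Origin: eye's centre, at the underside. x along the eye towards the grip, y across, z up. Plain end's bar: x = -35 (outside) to -27 mm (inside); eye's other end x = +27; tail ends at x = +94.
- brass_grip (a point): Centre of the brass latch's black grip block, square, 20 x 20 mm and 40 mm tall, upright on the tail: 75 mm from the eye's centre along the latch's x and 28 mm above its underside (block from 8 to 48 mm above the underside). Axes as the latch's.
- stud (a point): T-stud, on its axis at the flat top of the fixed blue base (170 mm along x, 80 wide, 18 high, stud in its middle). Steel stem 10 mm thick; head 60 mm along this x (30 to either side), 14 along y, 8 thick, its underside 24 mm and top 32 mm above the base's top. z up. Tilt the latch about 27 degrees, plain end under one end of the head, near the stem; the eye's other end then clears. Either way round.
- steel_latch: Steel latch of the same kind with an equal black grip block but a round eye of only 24 mm, which does not fit the stud. Loose, 0.15 kg, to be left alone. Origin: its eye's centre, at its underside; x towards its grip block, z up.
Things that resemble listed ones, but are neither listed nor needed, are in the scene too. There is more than one size of the brass_latch; the one meant has the size given above.

How it is judged:
By the outcome, as a careful person would: the job done as asked, in the order asked, and still so for the second after the job is handed in, with the robot touching nothing.
It also fails if it takes over 48 s, if anything falls off the work surface, if the arm or the gripper's body presses on something with over 40 N, if the wrist force passes 120 N, or if a joint passes its speed limit or range.

### The arm

A 6-joint arm with a two-finger parallel gripper is mounted at the origin on a cart in front of the work surface, level with it; the furniture and walls round the work are solid. World frame = base frame: x ahead of the robot, y to its left, z up, the work surface at z = 0. Lengths are in mm, angles in degrees, forces in N, time in s.
With the tool pointing down it reaches from about 350 to 775 mm from the base axis. Payload 7.3 kg.
Tool frame: the origin (TCP) lies between the finger pads; the fingertips stand 17 mm ahead of it and the grasp point (between the pads) lies 2 mm behind it (r.finger_overhang is the z of the fingertips in the tool frame, in mm); z points along the fingers, y is the line along which they close (so a half turn about z gives the same grasp; the last joint's range is limited). The gripper opens to 92 mm and grips with 3 to 60 N. Pads are 19 mm wide; open, the fingers measure 130 mm over their backs; the gripper's body (75 mm by 190 mm) begins 47 mm behind the grasp point.
Start: joints at [56.322, 19.595, 87.324, -0, 73.075, -8.365], TCP at [224.462, 474.618, 217.141] pointing down, gripper open.
Joint ranges: [-145.02, 145.02], [-44.19, 115.74], [2.07, 154.8], [-57.11, 237.11], [16.16, 152.29], [-177.93, 177.93]. Speed limits (degrees/s): [147.25, 147.25, 180, 180, 180, 180].

### API

Orientations are given as a 3x3 rotation matrix whose columns are the frame's x, y, z axes.
In Python, from station import r, get_image gives the robot as it stands.
- The arm moves only by the shell command python3 -m inch 'ROWS' [FORCE]. ROWS is JSON, a list of rows, each a list of 7 numbers: the closure in counts, from 0 (fully open) to 255 (shut), then the shift along the world's x, y, z in cm, then the turn, a rotation vector about the world's x, y, z in rad. In form: [[fingers, tx, ty, tz, wx, wy, wz], ...]. A call has 1 to 10 rows; each row is the pose to reach, as a shift and turn from the pose commanded when the call began; what a row does not reach only later rows make up. A row lasts 1/8 s, in which the tool goes at most 62.5 mm and 10.7 degrees, less where a joint would pass 70% of its speed; a pose out of reach is approached as far as the arm can. A call with a gripper value outside its range is refused whole. The fingers move at their own pace and stop on an object; FORCE is the grip in N (left out, the last holds). Time passes only in rows, so rows that repeat a pose let the fingers close. It gives the time, the measured TCP pose, the force, the opening and the grip force at its end, in the units of the state.
- r.read_state(): the state, without advancing time (a new reading comes with each control period).
- get_image(name): name is "scene" or "top" or "wrist"; returns a dict with "frame" (420x560x3 uint8, red, green, blue), "K" (3x3 intrinsics, pixels), "k1" (the pictures are not rectified: a ray, as slopes to the right and down, at radius r is drawn at 1 + k1 r^2 times it, then the intrinsics apply), "R" (3x3) and "t" (3): a world point X has camera coordinates R X + t; the wrist camera has in their place "hand_eye" (4x4, takes a point from camera to tool coordinates, whose origin is the TCP and whose axes are the flange's). Camera axes: x right, y down, z forward; pixel columns grow to the right and rows downward; lengths in mm; the calibration is good to about 2 mm. A picture is of the moment at which its call begins: read the wrist's pose just before it. There is no depth.
- r.sign_off(): hands the job in; it is judged then, once.
The state is a dict: "time_s": time; "joint_positions": joint angles; "dq": joint speeds; "effort": joint torques, N m; "eef_pos": TCP position; "tool_rot": TCP orientation; "force": force on the tool from outside, world axes, zero at the start; "ft_torque": the same for the moment, N m; "opening": finger opening in mm; "grip_force": force on a finger pad.
Only numpy, scipy, OpenCV 4.12 (cv2) and the standard library are available. Lean on these libraries where they do the work, as an engineer would, in place of code of your own. Each camera call takes 0.05 s, during which the arm holds its last target. There are 200 camera calls.

## Working session

There is one attempt and no reset: what is moved stays moved. The work goes in short steps, Python scripts to look and compute and a shell command to move; the robot and the scene stay as the last step left them, time stands still between calls to the robot, and variables do not carry over. Pictures are saved under pics/ and viewed, at most 10 in all, crops included, and the job is handed in when it is done.

```bash
mkdir -p pics; ls
cat > h.py <<'E'
import numpy as np, cv2
from station import r, get_image
def cam(name):
    st=r.read_state(); im=get_image(name)
    if 'R' in im: R=np.array(im['R']);t=np.array(im['t']).ravel()
    else:
        H=np.array(im['hand_eye']); Rt=np.array(st['tool_rot']).reshape(3,3); p=np.array(st['eef_pos'])
        Rc=Rt@H[:3,:3]; c=Rt@H[:3,3]+p; R=Rc.T; t=-R@c
    return dict(f=im['frame'],K=np.array(im['K']),k1=float(im['k1']),R=R,t=t)
def save(name,file,dump=True):
    c=cam(name); cv2.imwrite('pics/'+file+'.png',c['f'][:,:,::-1]); np.savez('pics/'+file+'.npz',**c); return c
def load(f): return dict(np.load('pics/'+f+'.npz'))
def px(c,uv,z):
    "pixel -> world at height z"
    q=np.linalg.inv(c['K'])@[uv[0],uv[1],1]; rd=np.hypot(q[0],q[1]); s=rd
    for _ in range(20): s=rd/(1+c['k1']*s*s)
    d=np.array([q[0]*s/rd if rd else 0,q[1]*s/rd if rd else 0,1]); d=c['R'].T@d; o=-c['R'].T@c['t']
    return o+d*(z-o[2])/d[2]
def proj(c,X):
    p=c['R']@np.array(X,float)+c['t']; x,y=p[:2]/p[2]; f=1+c['k1']*(x*x+y*y)
    return (c['K']@[x*f,y*f,1])[:2]
def crop(c,file,u0,u1,v0,v1,s):
    a=c['f'][v0:v1,u0:u1,::-1]; cv2.imwrite('pics/'+file+'.png',cv2.resize(a,None,fx=s,fy=s,interpolation=cv2.INTER_CUBIC))
E
python3 - <<'E'
from h import *
a=save('scene','s0');b=save('top','t0')
cv2.imwrite('pics/top0.png',cv2.resize(b['f'][:,:,::-1],(800,600)))
print(r.read_state()['time_s'])
E
```

```text
pics
0.1
```

View pics/top0.png

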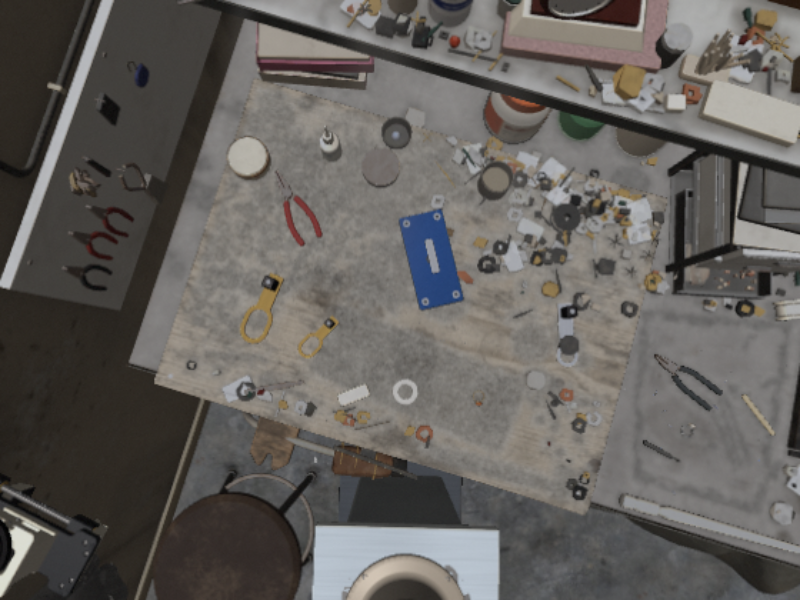

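View pics/s0.png

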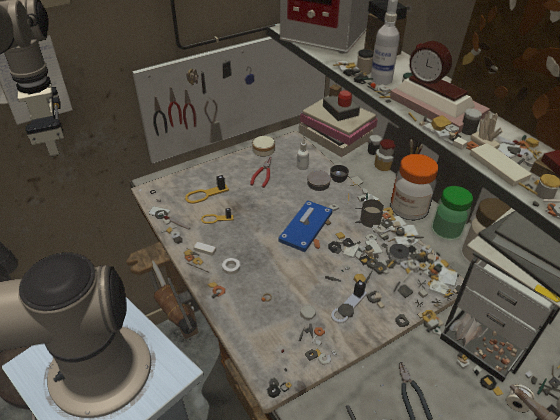

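The top view shows two brass latches, at about (261,310) and (318,337), the steel one at (568,335) and the blue base at (432,259). I'll measure both latches' lengths to tell them apart.

Run:
```python
from h import *
c=load('t0')
s=.7
for n,A,B,w in [('big',(247,343),(277,275),0),('small',(302,356),(335,318),0)]:
    a=px(c,np.array(A)*s,6);b=px(c,np.array(B)*s,8);print(n,a.round(),b.round(),np.linalg.norm(a-b).round())
print('base corners',[px(c,np.array(p)*s,18).round() for p in [(401,217),(440,209),(463,298),(421,308)]])
print('head ends',[px(c,np.array(p)*s,50).round() for p in [(428,236),(436,272)]])
print('cam',(-c['R'].T@c['t']).round())
crop(c,'c1',155,255,180,260,8)
```

```text
big [459. 290.   6.] [581. 242.   8.] 131.0
small [439. 192.   6.] [508. 136.   8.] 88.0
base corners [array([691.,  25.,  18.]), array([707., -45.,  18.]), array([549., -89.,  18.]), array([529., -15.,  18.])]
head ends [array([651., -23.,  50.]), array([589., -38.,  50.])]
cam [ 433.   33. 1076.]
```

View pics/c1.png

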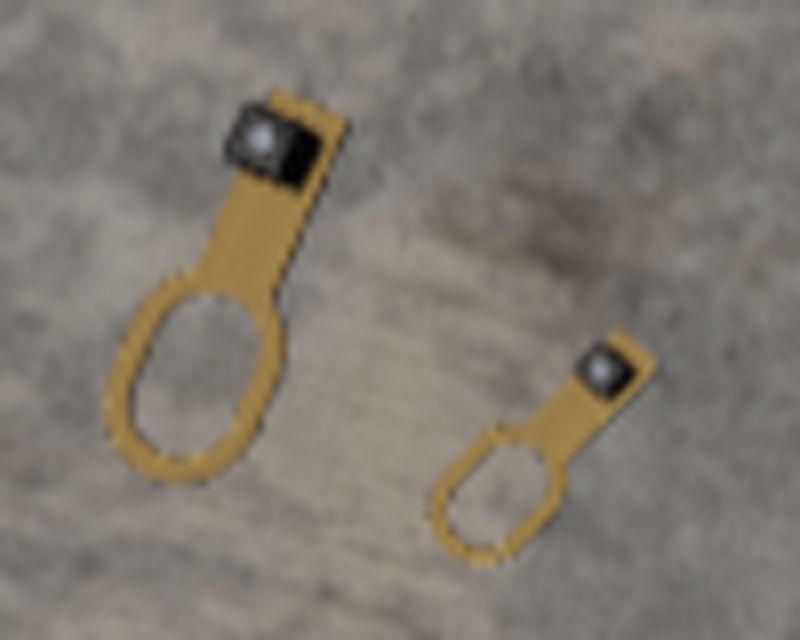

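The big one measures 131 mm, so it fits 129 mm; the small one is 88 mm, a decoy. So the target is the one at top (261,310), with its oblong eye at crop (200,380) and black block at crop (262,140). Next: its pose, and the tool's pose.

Run:
```python
from h import *
c=load('t0')
f=lambda p,z: px(c,np.array(p)/8+[155,180],z)
e=f((178,482),4); t=f((312,106),8); g=f((262,137),48)
d=(t-e)[:2]; print('len',np.linalg.norm(d)); d/=np.linalg.norm(d); print('yaw',np.degrees(np.arctan2(d[1],d[0])))
print('grip from ends',e[:2]+d*110,'from block top',g)
print('cup', px(c,np.array((495,178))*.7,50), px(c,np.array((478,185))*.7,60))
s=r.read_state(); print(np.round(s['tool_rot'],3),s['eef_pos'])
im=get_image('wrist'); print(np.round(im['hand_eye'],2), im['K'])
```

```text
len 125.92895114495052
yaw -17.223504577655543
grip from ends [564.16959929 246.64369053] from block top [563.90822173 248.85823282  48.        ]
cup [ 756.98355003 -137.0124599    50.        ] [ 740.62698892 -106.23246903   60.        ]
[[-0.904  0.428 -0.001]
 [ 0.428  0.904 -0.001]
 [ 0.    -0.001 -1.   ]] [224.21846397 474.2850518  216.52659594]
[[  -0.     -0.97   -0.25   66.84]
 [   1.     -0.      0.     -0.24]
 [  -0.     -0.25    0.97 -166.36]
 [   0.      0.      0.      1.  ]] [[295.44961457   0.         276.15742375]
 [  0.         295.44961457 212.36752127]
 [  0.           0.           1.        ]]
```

```bash
python3 -m inch '[[0,5,-3.3,-1,0,0,0.02],[0,10,-6.6,-2,0,0,0.05],[0,15,-10,-3,0,0,0.08],[0,20,-13.4,-4,0,0,0.11],[0,25,-16.7,-5,0,0,0.11],[0,30,-20,-6,0,0,0.11],[0,34,-22.7,-6.5,0,0,0.11],[0,34,-22.7,-6.5,0,0,0.11]]' 45
python3 - <<'E'
from h import *
c=save('wrist','w1'); cv2.imwrite('pics/w1.png',cv2.resize(c['f'][:,:,::-1],(800,600)))
# cup height by triangulating rim centre
from scipy.optimize import least_squares
a,b=load('t0'),load('s0')
print(least_squares(lambda X:np.r_[proj(a,X)-np.array((495,178))*.7,proj(b,X)-[372,205]],[750,-130,50]).x)
E
```

```text
time_s: 1.15
eef_pos: [566.5, 244.9, 150.7]
tool_rot: [[-0.944, 0.33, -0.001], [0.33, 0.944, -0.001], [0.001, -0.001, -1.0]]
force: [0.1, 1.0, 0.3]
opening: 91.9
grip_force: 0.0
[ 756.34274766 -137.33513958   57.59706868]
```

View pics/w1.png

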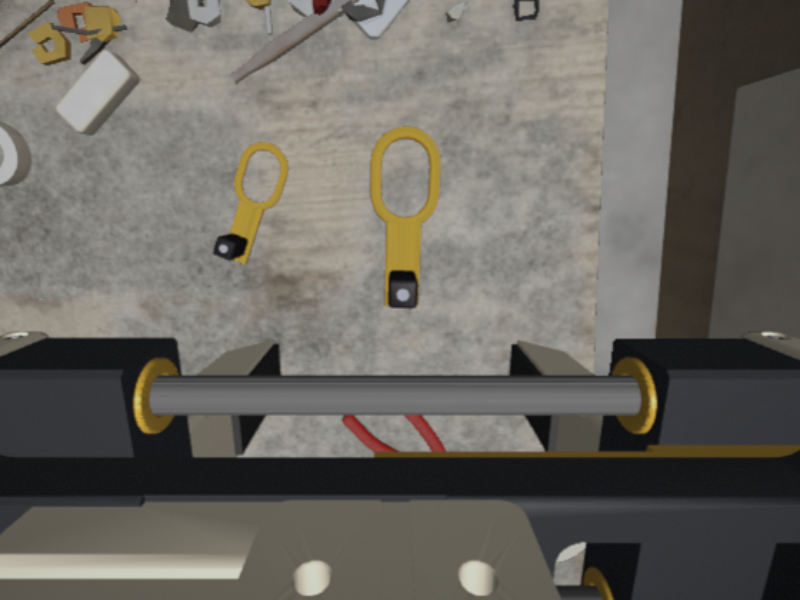

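The wrist view shows the big latch almost aligned with the tool: plain end at (405,127), eye inside from 137 to 213, block's top centred at (403,294). The cup at the base's far side is 58 mm tall, so it stays under the gripper body.

Run:
```python
from h import *
c=load('w1'); f=lambda p,z: px(c,np.array(p)*.7,z)
e=f((405.5,127),4); g=f((402.5,294.5),48); n=f((405,174.5),4)
d=(g-e)[:2];print(e,g,n,'plain-grip',np.linalg.norm(d),'yaw',np.degrees(np.arctan2(d[1],d[0])))
i1=f((405.5,137),5);i2=f((404,213),5);print(i1,i2,np.linalg.norm(i1-i2)); w1=f((382,178),4);w2=f((429.5,178),4);print(np.linalg.norm(w1-w2))
s=r.read_state();print(s['eef_pos'],np.degrees(np.arctan2(-s['tool_rot'][0][1],s['tool_rot'][1][1])))
```

```text
[462.29548338 289.02430998   4.        ] [564.16398699 250.96702689  48.        ] [491.95175886 278.49936687   4.        ] plain-grip 108.7453393190117 yaw -20.48529834566533
[468.54705577 286.85930611   5.        ] [516.98378042 269.13527949   5.        ] 51.5776832916718
33.80001837258789
[564.95126288 246.35997356 151.04113604] -19.166659004722046
```

```bash
python3 -m inch '[[0,0,0.3,-4,0,0,-0.02],[0,0,0.3,-9,0,0,-0.02],[0,0,0.3,-12.2,0,0,-0.02],[0,0,0.3,-12.2,0,0,-0.02],[255,0,0.3,-12.2,0,0,-0.02],[255,0,0.3,-12.2,0,0,-0.02],[255,0,0.3,-12.2,0,0,-0.02],[255,0,0.3,-12.2,0,0,-0.02],[255,0,0.3,-12.2,0,0,-0.02],[255,0,0.3,-12.2,0,0,-0.02]]' 45
```

```text
time_s: 2.45
eef_pos: [564.5, 250.6, 30.1]
tool_rot: [[-0.939, 0.345, -0.0], [0.345, 0.939, 0.0], [0.0, 0.0, -1.0]]
force: [-0.1, 0.1, 0.1]
opening: 36.3
grip_force: 0.0
```

```bash
python3 -m inch '[[255,0,0,0,0,0,0],[255,0,0,0,0,0,0],[255,0,0,0,0,0,0],[255,0,0,0,0,0,0],[255,0,0,0,0,0,0]]' 45
```

```text
time_s: 3.08
eef_pos: [564.5, 250.6, 30.1]
tool_rot: [[-0.939, 0.345, 0.0], [0.345, 0.939, 0.0], [0.0, 0.0, -1.0]]
force: [-0.1, -1.0, -0.4]
opening: 19.4
grip_force: 45.0
```

```bash
python3 -m inch '[[255,0,0,5,0,0,0],[255,0,0,10,0,0,0.1],[255,2,-4,13,0,0,0.22],[255,4,-8,15,0,0,0.34],[255,6,-12,15,0,0,0.46],[255,9,-16,15,0,0,0.57],[255,11.2,-20.5,15,0,0,0.61],[255,11.2,-20.5,15,0,0,0.61],[255,11.2,-20.5,15,0,0,0.61]]' 45
python3 - <<'E'
from h import *
c=save('wrist','w2'); cv2.imwrite('pics/w2.png',cv2.resize(c['f'][:,:,::-1],(800,600)))
print(r.read_state()['eef_pos'])
E
```

```text
time_s: 4.2
eef_pos: [676.0, 45.8, 179.6]
tool_rot: [[-0.967, -0.255, -0.001], [-0.255, 0.967, 0.001], [0.001, 0.001, -1.0]]
force: [0.3, 0.5, -1.7]
opening: 19.2
grip_force: 45.0
[675.90628839  46.51092993 179.81423305]
```

View pics/w2.png

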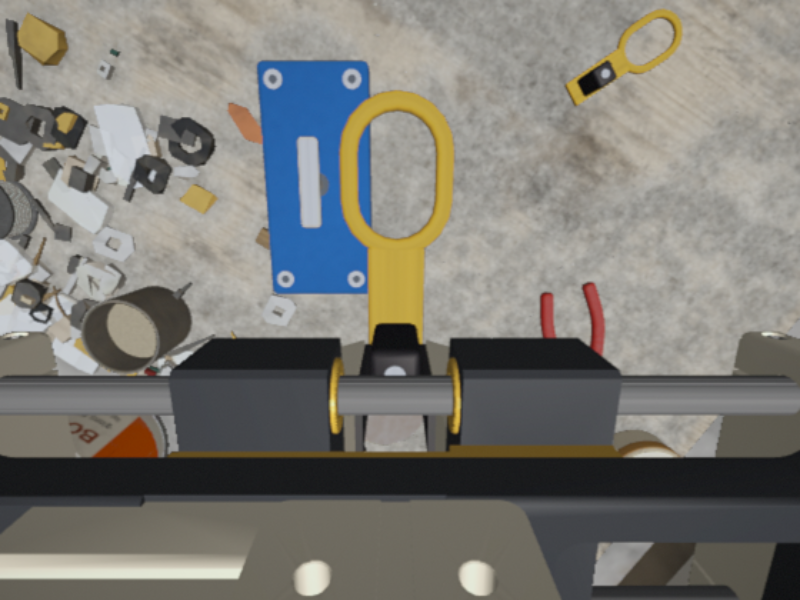

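The wrist view shows the stud head from (309,137) to (311.5,228) and the held latch, with its eye's plain end at (398,91) and inside from 107 to 240. The grasp looks square.

Run:
```python
from h import *
c=load('w2'); f=lambda p,z: px(c,np.array(p)*.7,z)
def rep(n,a,b): d=(b-a)[:2];print(n,((a+b)/2).round(1),np.linalg.norm(d).round(1),np.degrees(np.arctan2(d[1],d[0])).round(1))
rep('head',f((309,137),50),f((311.5,228),50))
rep('baseL',f((259,64),18),f((273,293),18)); rep('baseR',f((367,64),18),f((369,293),18))
rep('end',f((259,62),18),f((367,62),18)); rep('near',f((273,293),18),f((369,293),18))
rep('eye',f((398,107),154),f((397,239),154)); rep('out-blocktop',f((398,91),154),f((395,371),198))
s=r.read_state();print(s['eef_pos'],np.degrees(np.arctan2(-s['tool_rot'][0][1],s['tool_rot'][1][1])))
```

```text
head [618.1 -27.8  50. ] 59.1 13.6
baseL [628.6 -65.4  18. ] 164.6 14.1
baseR [609.3   8.2  18. ] 164.6 14.4
end [538.  -49.1  18. ] 75.6 104.8
near [698.7  -8.4  18. ] 76.5 104.7
eye [602.7  28.2 154. ] 55.0 14.4
out-blocktop [621.7  32.7 176. ] 106.3 14.1
[675.90628839  46.51092993 179.81423305] 14.811561092772111
```

```bash
python3 -m inch '[[255,-0.5,-1.6,0,0.04,-0.158,0],[255,-1.1,-3.2,0,0.08,-0.315,0],[255,-1.7,-5,0,0.121,-0.474,0],[255,-2.2,-6.5,-1,0.121,-0.474,0],[255,-2.2,-6.5,-2.9,0.121,-0.474,0],[255,-2.2,-6.5,-2.9,0.121,-0.474,0],[255,-2.2,-6.5,-2.9,0.121,-0.474,0]]' 45
python3 - <<'E'
from h import *
c=save('wrist','w3'); cv2.imwrite('pics/w3.png',cv2.resize(c['f'][:,:,::-1],(800,600)))
s=r.read_state();R=np.array(s['tool_rot']);print(s['eef_pos'],R.round(3),s['opening'])
# predicted latch bar points, with latch x=-tool x, z=-tool z
def L(p): return np.array(s['eef_pos'])+R@np.array([-(p[0]-75),p[1],-(p[2]-30)])
for n,p in [('plain outer',(-35,0,4)),('plain inner',(-27,0,4)),('far inner',(27,0,4)),('left',(0,21,4)),('right',(0,-21,4))]: print(n,(proj(c,L(p))/.7).round(), L(p).round(1))
u=np.array([.969,.247]);
for a in (-30,30): print('head',(proj(c,[618.4+u[0]*a,-28+u[1]*a,50])/.7).round())
E
```

```text
time_s: 5.12
eef_pos: [654.7, -18.4, 152.0]
tool_rot: [[-0.852, -0.256, 0.456], [-0.228, 0.967, 0.117], [-0.471, -0.004, -0.882]]
force: [-0.0, 1.0, -1.5]
opening: 19.3
grip_force: 45.0
[654.92407908 -18.53964545 152.14712728] [[-0.852 -0.256  0.456]
 [-0.228  0.967  0.117]
 [-0.471 -0.004 -0.882]] 19.647702579030003
plain outer [393.  91.] [573.  -40.5  77.4]
plain inner [393. 111.] [579.9 -38.7  81.2]
far inner [393. 240.] [625.9 -26.4 106.6]
left [441. 178.] [597.5 -12.3  93.8]
right [345. 178.] [608.2 -52.9  94. ]
head [395. 111.]
head [394. 218.]
```

View pics/w3.png

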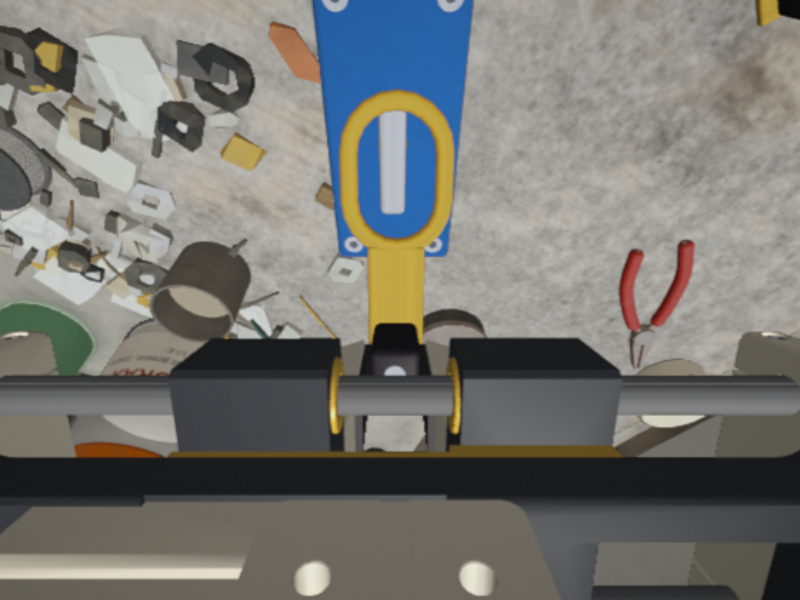

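The head lies inside the eye's outline, from (394,110) to (393,213), about 1.5 mm right of the latch's centre line. I'll correct that, go down and slide the plain end under the head.

```bash
python3 -m inch '[[255,0,-0.15,-2,0,0,0],[255,0,-0.15,-4,0,0,0],[255,0,-0.15,-4.65,0,0,0],[255,0,-0.15,-4.65,0,0,0],[255,1.1,0.13,-4.65,0,0,0],[255,2.2,0.41,-4.65,0,0,0],[255,3.2,0.67,-4.65,0,0,0],[255,3.2,0.67,-4.65,0,0,0],[255,3.2,0.67,-4.65,0,0,0]]' 45
python3 - <<'E'
from h import *
c=save('wrist','w4'); 
s=save('scene','s4');u,v=proj(s,[640,-28,50]).astype(int);print(u,v)
a=cv2.resize(c['f'][:260,140:420,::-1],None,fx=1.5,fy=1.5,interpolation=cv2.INTER_CUBIC)
b=cv2.resize(s['f'][v-52:v+52,u-50:u+50,::-1],(375,390),interpolation=cv2.INTER_CUBIC)
cv2.imwrite('pics/w4.png',np.hstack([a,b]))
E
```

```text
time_s: 6.3
eef_pos: [686.3, -12.5, 104.4]
tool_rot: [[-0.853, -0.255, 0.455], [-0.226, 0.967, 0.117], [-0.469, -0.004, -0.883]]
force: [-0.1, 0.6, -2.4]
opening: 19.6
grip_force: 45.0
311 209
```

View pics/w4.png

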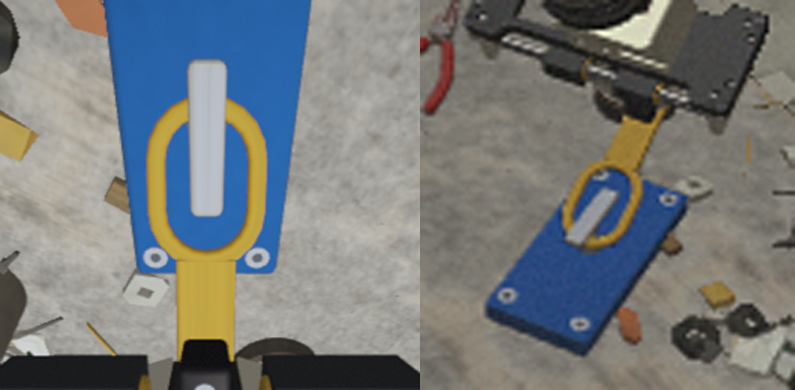

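The plain bar is under the head beside the stem, with its far end clear. Now lay it level.

```bash
python3 -m inch '[[255,0.9,0.23,-1.45,-0.0345,0.135,0],[255,1.4,0.35,-2.4,-0.056,0.22,0],[255,1.79,0.46,-3.37,-0.0776,0.304,0],[255,2.1,0.54,-4.4,-0.1,0.39,0],[255,2.38,0.61,-5.4,-0.121,0.474,0],[255,2.38,0.61,-5.4,-0.121,0.474,0],[255,2.38,0.61,-5.4,-0.121,0.474,0]]' 45
```

```text
time_s: 7.28
eef_pos: [710.0, -6.7, 50.6]
tool_rot: [[-0.967, -0.255, 0.001], [-0.255, 0.967, 0.001], [-0.001, 0.0, -1.0]]
force: [0.1, 0.4, -1.6]
opening: 19.6
grip_force: 45.0
```

```bash
python3 -m inch '[[255,-0.6,-0.15,0,0,0,0],[255,-1.2,-0.3,0,0,0,0],[255,-1.9,-0.48,0,0,0,0],[255,-1.9,-0.48,-0.1,0,0,0],[255,-1.9,-0.48,-0.2,0,0,0],[255,-1.9,-0.48,-0.2,0,0,0]]' 45
python3 - <<'E'
from h import *
c=save('wrist','w5'); 
s=save('scene','s5');u,v=proj(s,[640,-28,50]).astype(int)
a=cv2.resize(c['f'][:260,140:420,::-1],None,fx=1.5,fy=1.5,interpolation=cv2.INTER_CUBIC)
b=cv2.resize(s['f'][v-52:v+52,u-50:u+50,::-1],(375,390),interpolation=cv2.INTER_CUBIC)
cv2.imwrite('pics/w5.png',np.hstack([a,b]))
E
```

```text
time_s: 8.02
eef_pos: [691.4, -11.3, 48.5]
tool_rot: [[-0.967, -0.255, 0.0], [-0.255, 0.967, 0.0], [-0.0, 0.0, -1.0]]
force: [-0.0, -0.6, -1.8]
opening: 19.4
grip_force: 45.0
```

View pics/w5.png

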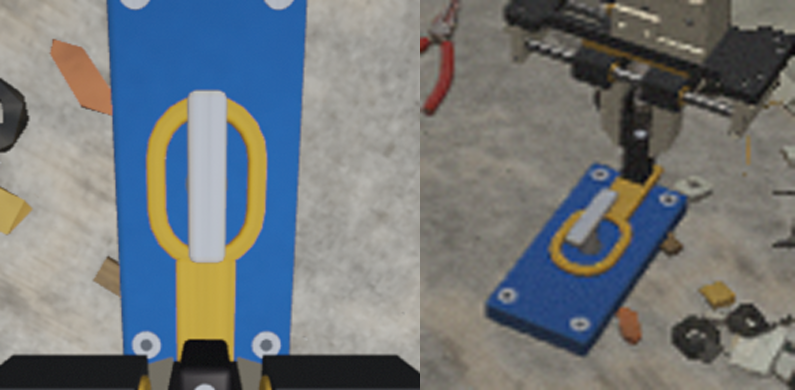

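The eye now sits round the stem with the head over both ends. Next I lower it to contact.

```bash
python3 -m inch '[[255,0,0,-0.05,0,0,0],[255,0,0,-0.1,0,0,0],[255,0,0,-0.1,0,0,0]]' 45
```

```text
time_s: 8.5
eef_pos: [691.5, -11.3, 48.1]
tool_rot: [[-0.967, -0.255, 0.001], [-0.255, 0.967, 0.0], [-0.001, -0.0, -1.0]]
force: [1.1, 0.7, 2.5]
opening: 19.0
grip_force: 45.0
```

```bash
python3 -m inch '[[120,0,0,0,0,0,0],[120,0,0,0,0,0,0],[120,0,0,0,0,0,0],[120,0,0,0,0,0,0],[120,0,0,0.5,0,0,0],[120,0,0,3,0,0,0],[120,0,0,8,0,0,0],[120,-2,0,13,0,0,0],[120,-2,0,13,0,0,0]]'
python3 - <<'E'
from h import *
c=save('wrist','w6'); 
s=save('scene','s6');u,v=proj(s,[640,-28,50]).astype(int)
a=cv2.resize(c['f'][:260,140:420,::-1],None,fx=1.5,fy=1.5,interpolation=cv2.INTER_CUBIC)
b=cv2.resize(s['f'][v-52:v+52,u-50:u+50,::-1],(375,390),interpolation=cv2.INTER_CUBIC)
cv2.imwrite('pics/w6.png',np.hstack([a,b]))
E
```

```text
time_s: 9.62
eef_pos: [672.9, -11.6, 183.7]
tool_rot: [[-0.967, -0.255, 0.01], [-0.255, 0.967, -0.001], [-0.009, -0.004, -1.0]]
force: [0.0, 0.2, -0.4]
opening: 48.9
grip_force: 0.0
```

View pics/w6.png

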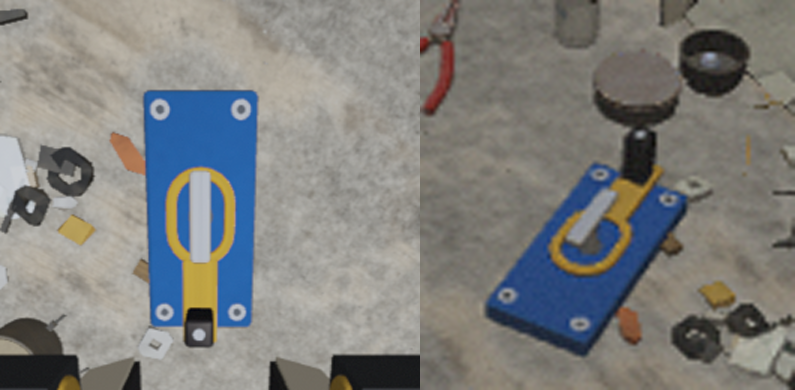

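The latch lies flat on the base with the stem in its eye and the head across both ends. The gripper is clear.

```bash
python3 -c "
from station import r
print(r.sign_off())"
```

```text
the job is handed in; nothing more can be done
None
```

The 129 mm brass latch lies flat on the blue base with the stud's stem in its eye and the head over both ends; I let go, left the steel latch alone, and handed the job in at about 10 s.

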